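# Unlock the equipment case and show the lock

### The arm

A 7-joint arm with a two-finger parallel gripper is mounted at the origin on the work surface. World frame = base frame: x ahead of the robot, y to its left, z up, the work surface at z = 0. Lengths are in mm, angles in rad, forces in N, time in s.
With the tool pointing down it reaches from about 400 to 850 mm from the base axis. Payload 10.4 kg.
Tool frame: the origin (TCP) lies midway between the tips of the shut fingers; the grasp point (between the pads) lies 19 mm behind it; z points along the fingers, y is the direction in which the jaws open and shut (so a half turn about z gives the same grasp; the last joint's range is limited). The gripper opens to 85 mm and grips with 20 to 120 N. Pads are 22 mm wide; open, the fingers measure 114 mm over their backs; the gripper's body (76 mm by 85 mm) begins 54 mm behind the grasp point. The pads swing forward as they close: fully open they stand 13 mm farther back than shut.
Start: joints at [-1.281, 0.332, -0.065, 1.46, 0.022, 1.35, -0.088], TCP at [192.315, 594.7, 209.638] pointing down, gripper open.
Joint ranges: [-2.6, 2.6], [-0.5, 2.12], [-1.47, 1.34], [0.16, 2.42], [-1.27, 4.41], [0.06, 2.06], [-2.6, 2.6]. Speed limits (rad/s): [2.22, 2.22, 2.79, 2.79, 3.14, 3.14, 3.14].

### API

Orientations are given as a unit quaternion [w, x, y, z].
In Python, from cell import monitor, imaging, workorder gives the robot as it stands.
- The arm moves only by the shell command python3 -m creep 'ROWS' [FORCE]. ROWS is JSON, one flat list of numbers, 7 for each row, row after row: the shift along the world's x, y, z in mm, then the turn, a rotation vector about the world's x, y, z in rad, then the finger opening in mm, from 0 to 85.4. In form: [x, y, z, ax, ay, az, gripper, x, y, z, ax, ay, az, gripper, ...]. A call has 1 to 8 rows; each row shifts and turns the commanded pose from where the row before left it; what a row does not reach is not made up. A row lasts 1/10 s, in which the tool goes at most 50 mm and 8.59 degrees, less where a joint would pass 70% of its speed; a pose out of reach is approached as far as the arm can. A call is refused whole if a number of a shift passes 50 or a number of a turn 0.15, either way. A call with a gripper value outside its range is refused whole. The fingers move at their own pace and stop on an object; FORCE is the grip in N (left out, the last holds). Time passes only in rows, so rows that do not move let the fingers close. It gives the time, the measured TCP pose, the force and the opening at its end, in the units of the state.
- monitor.get_state(): the state, without advancing time (a new reading comes with each control period).
- imaging.read_camera(name): name is "side" or "top"; returns (picture, depth): 420x560x3 uint8, blue, green, red; 420x560 float32, mm along the optical axis (not along the pixel's ray), 0 where there is no reading.
- imaging.camera_model(name): a dict with "mtx" (3x3 intrinsics, pixels), "k1" (the pictures are not rectified: a ray, as slopes to the right and down, at radius r is drawn at 1 + k1 r^2 times it, then the intrinsics apply), "extrinsics" (4x4, takes a point from camera to world coordinates). Camera axes: x right, y down, z forward; pixel columns grow to the right and rows downward; lengths in mm; the calibration is good to about 2 mm. A picture is of the moment at which its call begins. camera_model takes no time and is no camera call.
- workorder.finish_job(): hands the job in, once; it reports no verdict.
Trained networks look in the newest picture that a camera, given by its name, has taken for a name from the list of things; names that differ only in an ending like _2 or _b are one class to them, and where a whole thing is asked for, a point or a joint stands for the part that bears it (a point fixed in the world has none). Each returns a list of dicts, best first, with "p" (0 to 1); they miss things now and then, are a little off and sometimes report something else, mostly with a low value. They report only what shows in the picture. A call takes as long as a camera call. They do not tell look-alikes from the thing itself.
- imaging.trace(camera, name): "pixels" (420x560 bool, what is visible of it) and "rect" ([left, top, width, height] in pixels, round what is visible of it).
- imaging.spot_point(camera, name): "pixel" ([column, row] in pixels: a listed point, or the origin of a listed thing).
The state is a dict: "t": time; "qpos": joint angles; "qvel": joint speeds; "joint_torque": joint torques, N m; "tool_pos": TCP position; "tool_rot": TCP orientation; "ft_force": force on the tool from outside, world axes, zero at the start; "moment": the same for the moment, N m; "gripper_width": finger opening in mm.
Only numpy, scipy, OpenCV 4.12 (cv2) and the standard library are available. Lean on these libraries where they do the work, as an engineer would, in place of code of your own. Each camera call takes 0.05 s, during which the arm holds its last target.

### The job

Unlock the case: turn the lock's dial, which clicks at every tick, until its pointer points at the shackle (the index mark), then pull the lock straight back off its shackle. Lift the lock well clear of the case, at least 10 cm above the lid, level with the dial on top, and finish holding it there still in the gripper; leave the joint sample, the roll and the bottle alone.

Things in the scene. Friction and masses are not known exactly. Their poses are not given: they have to be found in the camera images.
- case: Fixed low blue steel case 220 x 300 x 100 mm (x, y, z), grey two-leaf lid, flat top 100 mm above the table. Origin: centre of its underside; -x side is the front. Pose and yaw vary. On the lid are the lock, the fixed shackle and its eye plates (26 mm high), nothing else.
- shackle (a point): Middle of the bow of the fixed steel U-shackle: case x +36 mm, y 0, 15 mm above the lid, i.e. 56 mm from the dial axis while locked. The two legs (8 mm bar, 30 mm apart) and a flat tongue point to the case's -x and enter the lock's +x face by up to 18 mm.
- lock: Loose dial lock, under 0.6 kg, flat on the lid: aluminium block, x -34 to +22 mm, 50 mm wide (y), 30 mm high, dial on top to 59 mm. Origin: on the dial axis at the underside; +x to the shackle. Locked: at case x -20 mm, y 0, yaw as the case, 1.5 mm play. Unlocked it slides off to the case's -x (22 mm clears all), then lifts. Sides can be gripped from above, dial between the fingers.
- dial (a joint): Dial angle on the lock (rad), positive counter-clockwise from above. 0 = pointer to the shackle (lock +x): opens only at this click (about 0.3 rad either side). It clicks and rests at every 45 degrees (0.785 rad), held there by about 0.05 N m. Starts at +0.8 to +2.3; stops at -3.1 and +3.1.
- dial_grip (a point): Grip point on the dial's axis, 48 mm above the lock's underside. The dial is a black disc (36 mm dia) carrying an upright bar 34 mm long, 13 mm wide, 24 mm high (35 to 59 mm above the lock's underside); the bar lies along this point's x axis, and its +x end, with the white line on top, is the pointer.
- coupon: Bystander: welded T-joint sample, steel, base 120 x 80 mm, 81 mm high; origin at the centre of the underside.
- roll: Bystander: green roll standing upright, 80 mm dia, 95 mm high; origin at the centre of the underside.
- bottle: Bystander: red bottle, 56 mm dia, 150 mm high; origin at the centre of the underside.
Mind the look-alikes: they are no part of the job. Several things have the shape of the lock; the one meant has the colours described above.

How it is judged (in metres and radians):
On the way, in this order (a step that is already met when the one before it is completed fails the run):
1. the dial's pointer is turned to the shackle while the lock is still in place (value of joint dial between -0.39 and 0.39 rad and distance between lock and shackle below 0.066 m), for 0.2 s.
2. the lock is off its shackle (distance between lock and shackle above 0.08 m), for 0.1 s.
At the end, for the whole second after the job is handed in: The lock, off its shackle, is held still by the fingers (speed below 0.03 m/s, finger force above 2 N), its underside at least 90 mm above the lid, dial up within 20 degrees of level, touching neither the case nor the other objects (z of lock in the frame of case above 0.19 m and angle between lock's own z axis and vertical below 0.35 rad and contact force between the fingers and lock above 2 N and contact force between lock and case below 0.1 N and contact force between lock and coupon below 0.1 N and contact force between lock and roll below 0.1 N and contact force between lock and bottle below 0.1 N and linear speed of lock below 0.03 m/s); the arm keeps its last pose, push and grip.
It fails at once if a bystander is pushed more than 25 mm or knocked over (distance of any of coupon, roll, bottle from where it was at the start of the episode above 0.025 m or angle between any of coupon, roll, bottle's own z axis and vertical above 0.4 rad).
It also fails if it takes over 58 s, if anything falls off the work surface, if the arm or the gripper's body presses on something with over 40 N, if the wrist force passes 120 N, or if a joint passes its speed limit or range.

## Working session

There is one attempt and no reset: what is moved stays moved. The work goes in short steps, Python scripts to look and compute and a shell command to move; the robot and the scene stay as the last step left them, time stands still between calls to the robot, and variables do not carry over. Pictures are saved under pics/ and viewed, and the job is handed in when it is done.

```bash
mkdir -p pics; ls; cat > h.py <<'E'
import numpy as np, cv2
from cell import monitor, imaging, workorder
def ray(cam,px):
    m=imaging.camera_model(cam);K=np.array(m["mtx"]);k=m["k1"];T=np.array(m["extrinsics"])
    d=np.linalg.inv(K)@np.array([px[0],px[1],1.]);u=d[:2].copy();v=u.copy()
    for _ in range(20): v=u/(1+k*(v@v))
    return v,T
def at_depth(cam,px,z):
    v,T=ray(cam,px); return (T@np.array([v[0]*z,v[1]*z,z,1]))[:3]
def at_height(cam,px,h):
    v,T=ray(cam,px); d=T[:3,:3]@np.array([v[0],v[1],1]);o=T[:3,3]; return o+d*(h-o[2])/d[2]
def cloud(cam,dep):
    m=imaging.camera_model(cam);K=np.array(m["mtx"]);k=m["k1"];T=np.array(m["extrinsics"])
    yy,xx=np.mgrid[:420,:560]; ux=(xx-K[0,2])/K[0,0];uy=(yy-K[1,2])/K[1,1];vx,vy=ux,uy
    for _ in range(20):
        s=1+k*(vx**2+vy**2);vx,vy=ux/s,uy/s
    P=np.stack([vx*dep,vy*dep,dep],-1)@T[:3,:3].T+T[:3,3]; P[dep==0]=np.nan
    return P
E
python3 - <<'E'
from h import *
for c in("top","side"):
    p,d=imaging.read_camera(c);cv2.imwrite(f"pics/{c}0.png",p);np.save(f"{c}0.npy",d)
    m=imaging.camera_model(c);print(c,np.round(m["extrinsics"],2).tolist(),m["mtx"],m["k1"])
    for n in("lock","case","dial_grip","shackle"):
        for r in imaging.spot_point(c,n)[:4]:
            q=[int(round(x)) for x in r["pixel"]]; z=d[q[1],q[0]]
            print(n,round(r["p"],2),np.round(r["pixel"],1),np.round(at_depth(c,r["pixel"],z),1))
print(monitor.get_state())
E
```

```text
pics
top [[-0.01, -0.99, 0.17, 258.16], [-1.0, 0.01, -0.01, 5.56], [0.01, -0.17, -0.99, 1478.82], [0.0, 0.0, 0.0, 1.0]] [[480.64100052   0.         280.8122174 ]
 [  0.         480.64100052 197.57705271]
 [  0.           0.           1.        ]] -0.06147025994495937
lock 0.79 [326.5 241.2] [ 372.9 -144.6   55.4]
lock 0.74 [288.2 244. ] [365.1 -30.8  60.2]
lock 0.57 [294.4 170.2] [570.7 -48.8 134.8]
lock 0.33 [142.7 231.4] [401.1 390.8  95.1]
case 0.72 [294.6 172.6] [563.2 -49.3 136.4]
dial_grip 0.63 [289.  243.2] [367.4 -33.2  60.3]
dial_grip 0.61 [294.3 164.3] [582.6 -47.9 157. ]
dial_grip 0.61 [329.6 241.1] [ 372.7 -153.3   60.5]
dial_grip 0.52 [293.1 172.1] [565.4 -45.1 133.4]
shackle 0.93 [299.  148.2] [638.1 -63.4 126.9]
shackle 0.51 [422.4 184.2] [ 543.1 -440.7   58.7]
side [[0.71, -0.43, 0.55, -333.94], [-0.7, -0.43, 0.57, -874.33], [-0.0, -0.79, -0.61, 1040.92], [0.0, 0.0, 0.0, 1.0]] [[543.09677079   0.         276.33879401]
 [  0.         543.09677079 196.25496331]
 [  0.           0.           1.        ]] -0.050913802802247284
lock 0.94 [277.7 273.2] [ 358.4 -169.1   27.5
[... 356 characters left out ...]
ay([-1.28060241,  0.33223223, -0.06472698,  1.46017043,  0.02156485,
        1.34986677, -0.08846802]), 'qvel': array([-6.82732579e-04, -6.78072059e-04,  6.97150577e-04, -8.38450687e-04,
        7.82441887e-04,  1.95433148e-05,  4.79373801e-05]), 'joint_torque': array([-7.44808822e-04, -6.24753428e+01,  4.88412939e-02, -3.91548657e+01,
        1.65102922e-02,  2.43297160e-03, -2.37941532e-05]), 'tool_pos': array([192.27924103, 594.68624287, 209.58377097]), 'tool_rot': array([-2.78289590e-05,  1.55733237e-01,  9.87799149e-01,  1.14094739e-05]), 'ft_force': array([0.24801379, 0.1153259 , 0.88557744]), 'moment': array([ 0.02672539, -0.00962186, -0.04211864]), 'gripper_width': 85.35098450704793}
```

```bash
python3 - <<'E'
import cv2
a=cv2.imread("pics/top0.png");b=cv2.imread("pics/side0.png")
cv2.imwrite("pics/top0c.png",cv2.resize(a[110:260,200:400],None,fx=4,fy=4,interpolation=cv2.INTER_CUBIC))
cv2.imwrite("pics/side0c.png",cv2.resize(b[120:270,210:410],None,fx=4,fy=4,interpolation=cv2.INTER_CUBIC))
E
```

```text
(no output)
```

View pics/top0.png

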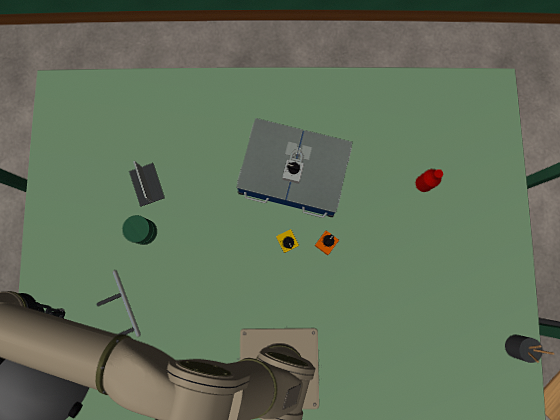

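View pics/side0.png

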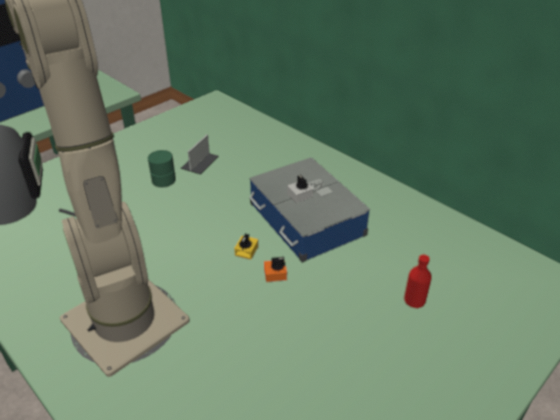

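```bash
sleep 1
```

```text
(no output)
```

View pics/top0c.png

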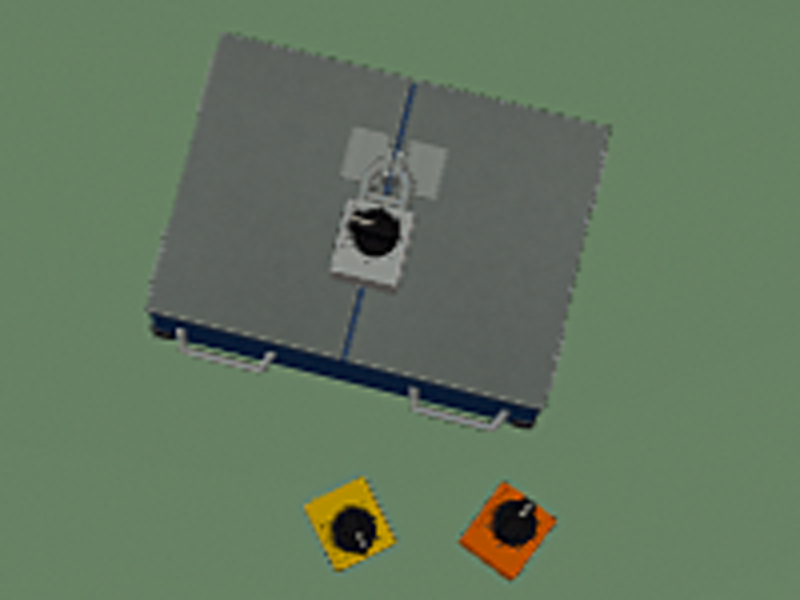

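View pics/side0c.png

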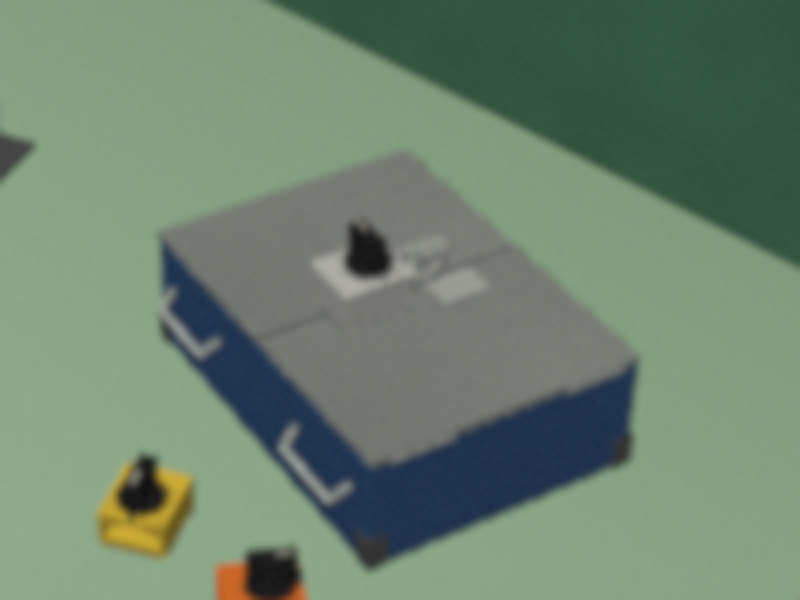

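The top view shows the silver lock at about (294,170) on the grey lid, with its shackle up and to the right at (298,150). The white pointer line is at the dial's left, so roughly 90° from the shackle. The yellow lock (288,241) and the orange one (327,241) are look-alikes. Next I fit the poses from depth.

```bash
python3 - <<'E'
from h import *
img=cv2.imread("pics/top0.png")
for c in("top","side"):
    P=cloud(c,np.load(c+"0.npy"))
    near=(abs(P[...,0]-570)<200)&(abs(P[...,1]+50)<230)
    m=near&(P[...,2]>88)
    # lid
    q=P[m][:,:2].astype(np.float32)
    (cx,cy),(w,h),a=cv2.minAreaRect(q); print(c,"lid rect",cx,cy,w,h,a,"z",np.nanmedian(P[m][:,2]))
    lidz=np.nanmedian(P[m][:,2])
    m2=near&(P[...,2]>lidz+22); q=P[m2]; 
    print("raised",len(q),cv2.minAreaRect(q[:,:2].astype(np.float32)))
    m3=near&(P[...,2]>lidz+44); q=P[m3]; mu=q.mean(0);w,v=np.linalg.eigh(np.cov(q[:,:2].T));print("bar",len(q),mu,np.sqrt(w),np.degrees(np.arctan2(v[1,1],v[0,1]))," max",q[:,2].max())
    print("bar rect",cv2.minAreaRect(q[:,:2].astype(np.float32)))
# edges by color in top picture: block pixels
# seam of lid & lock by colour, height 100
hsv=cv2.cvtColor(img,cv2.COLOR_BGR2HSV)
m=(hsv[...,0]>100)&(hsv[...,0]<125)&(hsv[...,1]>90);m[:, :200]=0
ys,xs=np.where(m)
s=[(x,y) for x,y in zip(xs,ys) if 120<y<205 and 280<x<310]
W=np.array([at_height("top",p,100)[:2] for p in s]);W=W[W[:,0]>470]
vx,vy,x0,y0=cv2.fitLine(W.astype(np.float32),cv2.DIST_HUBER,0,.01,.01).ravel();print("seam",len(W),x0,y0,np.degrees(np.arctan2(vy,vx)))
for r in imaging.trace("top","case")[:1]:
    print(r["p"],r["rect"])
wh=img[150:185,280:310].min(-1);print(wh.shape)
for y in range(158,176): print(y,img[y,284:304].min(-1))
E
```

```text
top lid rect 598.215087890625 -50.45341491699219 304.65765380859375 222.6698760986328 75.31807708740234 z 100.54247983923847
raised 375 ((593.7427978515625, -48.98554229736328), (49.11370849609375, 101.06614685058594), 75.44770812988281)
bar 67 [577.08356795 -43.73979283 157.20580094] [4.14936124 9.93153437] 77.45514203892972  max 166.95444898087976
bar rect ((578.4094848632812, -43.89427185058594), (33.62187576293945, 13.824551582336426), 75.98001861572266)
side lid rect 594.3327026367188 -51.31367492675781 311.9092712402344 224.92318725585938 75.37303924560547 z 99.31555742447318
raised 345 ((589.2296752929688, -53.218040466308594), (53.9807014465332, 104.68955993652344), 71.81787872314453)
bar 69 [572.24063392 -47.59131046 154.36279059] [ 3.97464762 11.02700315] 78.64868005003846  max 161.27774100498448
bar rect ((573.7013549804688, -46.05974197387695), (39.93463134765625, 13.421449661254883), 74.44242858886719)
seam 108 564.4434 -43.25811 -13.740953
0.97 [237.1, 118.0, 113.8, 100.5]
(35, 30)
158 [ 93  93  91  91  91  96 121 113 120 122 112  91  44  52  83  89 126 132
  96  99]
15
[... 776 characters left out ...]
 94]
168 [ 94 147 140  93  38   0   6   4   4   6   6  16  18  20  13  25 132 154
 101  85]
169 [123 142 116  87  42   5  17   6   5   8   2   3   4   5   0  23 103 145
  95  83]
170 [146 141 140 153  84   0   8  13  16  15  13   6   9   1   0  94 119 140
 109  90]
171 [135 108 128 131  93  36   2  15  15  16  17  13  13   3  23 130 152 123
  96  93]
172 [134 139 140 143 149  87  12   3   9  10  14  12   3   0 128 150 150 100
  83  92]
173 [139 142 142 142 145 150 105  29   0   0   0   0  59 135 149 137 145  92
  81  93]
174 [148 140 140 140 141 146 149 154 126 109 108 140 150 128 135 145 145 107
  90  93]
175 [144 142 139 140 140 141 144 104 129 147 145 147 145 141 140 147 123  97
  92  92]
```

Two independent fits agree. The case is at about (596.5,-51) with yaw -14.5°, and the lock axis is at about (576.5,-45.5). The bar lies at 76° in world, so the dial is at +90°. I swing over with the jaws going from 72.1° to -14.5°.

```bash
python3 -m creep '[24,-40,5,0,0,-0.0945,85, 24,-40,5,0,0,-0.0945,85, 24,-40,5,0,0,-0.0945,85, 24,-40,5,0,0,-0.0945,85, 24,-40,0,0,0,-0.0945,85, 24,-40,0,0,0,-0.0945,85, 24,-40,0,0,0,-0.0945,85, 24,-40,0,0,0,-0.0945,85]' 40
python3 -m creep '[24,-40,0,0,0,-0.0945,85, 24,-40,0,0,0,-0.0945,85, 24,-40,0,0,0,-0.0945,85, 24,-40,0,0,0,-0.0945,85, 24,-40,0,0,0,-0.0945,85, 24,-40,0,0,0,-0.0945,85, 24,-40,0,0,0,-0.0945,85, 24,-40,0,0,0,-0.0945,85]'
python3 -m creep '[0,0,0,0,0,0,85, 0,0,0,0,0,0,85,0,0,0,0,0,0,85]'
python3 - <<'E'
from h import *
from scipy.spatial.transform import Rotation as R
s=monitor.get_state();q=s["tool_rot"];M=R.from_quat([q[1],q[2],q[3],q[0]]).as_matrix()
print(s["t"],s["qpos"].round(3),s["tool_pos"],"yaw y",np.degrees(np.arctan2(M[1,1],M[0,1])),"z",M[:,2],s["ft_force"])
E
```

```text
t: 1.35
tool_pos: [385.0, 273.0, 229.9]
tool_rot: [-0.0, 0.511, 0.86, 0.0]
ft_force: [1.0, 0.2, -0.8]
gripper_width: 85.0
t: 2.15
tool_pos: [577.2, -46.9, 230.0]
tool_rot: [0.0, 0.792, 0.611, 0.001]
ft_force: [0.1, 0.4, -0.1]
gripper_width: 84.7
t: 2.45
tool_pos: [576.1, -44.1, 229.6]
tool_rot: [-0.0, 0.79, 0.613, 0.0]
ft_force: [-0.1, 0.4, 0.1]
gripper_width: 85.0
2.45 [-0.523  0.237  0.621  1.59  -0.141  1.359 -0.138] [576.11627752 -44.13054942 229.55967945] yaw y -14.444952923339109 z [-1.67119148e-04  6.43845902e-04 -9.99999779e-01] [-0.06133949  0.44238599  0.1247117 ]
```

```bash
python3 -m creep '[0.4,-1,-30,0,0,0,60, 0,0,-30,0,0,0,50, 0,0,0,0,0,0,50,0,0,0,0,0,0,50]'
python3 - <<'E'
from h import *
for c in("top","side"):
    p,d=imaging.read_camera(c);cv2.imwrite(f"pics/{c}1.png",p);np.save(c+"1.npy",d)
    o=(110,200) if c=="top" else (120,210)
    cv2.imwrite(f"pics/{c}1c.png",cv2.resize(p[o[0]:o[0]+150,o[1]:o[1]+200],None,fx=4,fy=4,interpolation=cv2.INTER_CUBIC))
E
```

```text
t: 2.85
tool_pos: [576.6, -45.2, 170.4]
tool_rot: [-0.0, 0.79, 0.613, 0.0]
ft_force: [-0.5, -0.6, 1.1]
gripper_width: 50.1
```

View pics/side1c.png

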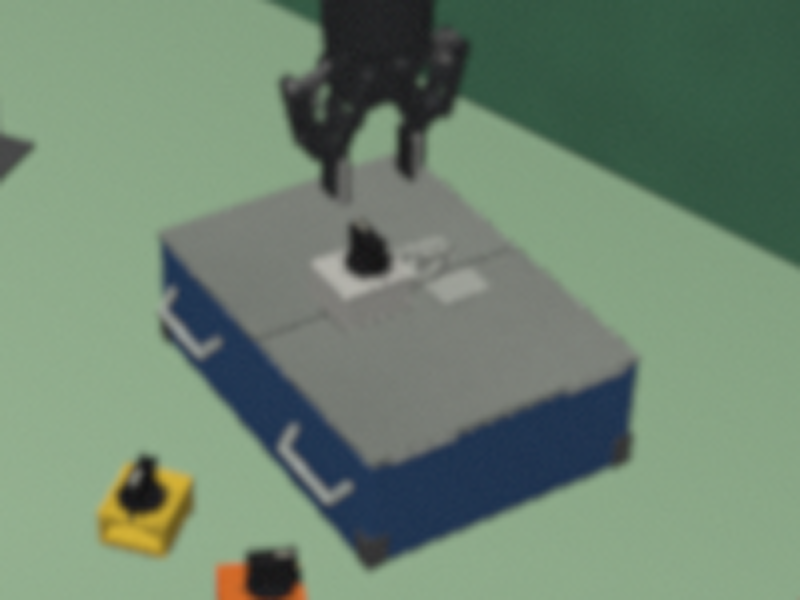

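View pics/top1c.png

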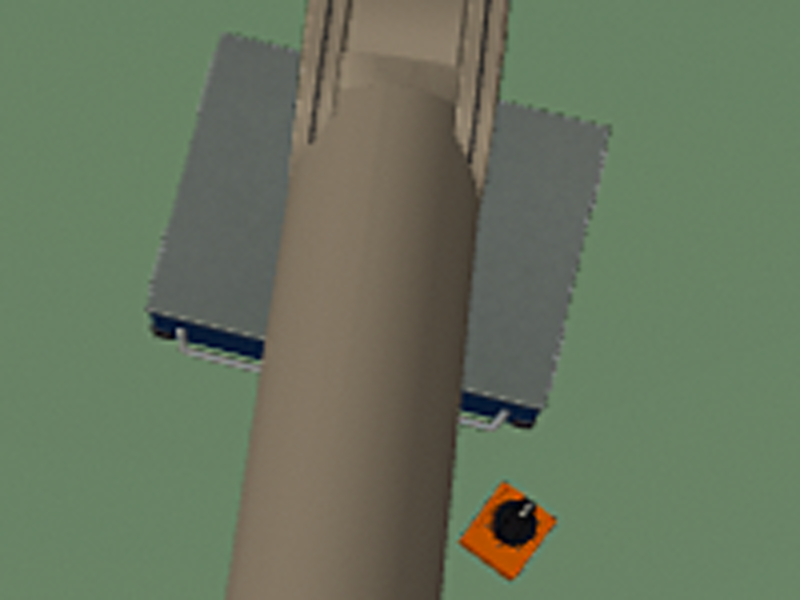

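In the side view the fingers (crop 340,195 and 410,170) straddle the dial bar (360,228), one each side. The top view is blocked by the arm. I descend and close on the bar.

```bash
python3 -m creep '[0,0,-16,0,0,0,40, 0,0,-16,0,0,0,40, 0,0,0,0,0,0,40, 0,0,0,0,0,0,8,0,0,0,0,0,0,8,0,0,0,0,0,0,8,0,0,0,0,0,0,8,0,0,0,0,0,0,8]' 40
python3 -m creep '[0,0,0,0,0,0,8,0,0,0,0,0,0,8]'
```

```text
t: 3.75
tool_pos: [576.9, -46.3, 138.0]
tool_rot: [0.0, 0.791, 0.612, 0.0]
ft_force: [-0.2, 0.5, 0.5]
gripper_width: 8.1
t: 3.95
tool_pos: [576.8, -46.3, 137.8]
tool_rot: [0.0, 0.791, 0.612, 0.0]
ft_force: [-0.4, 0.8, 0.7]
gripper_width: 7.9
```

```bash
python3 - <<'E'
from h import *
s=monitor.get_state();print(s["moment"],s["ft_force"])
p,d=imaging.read_camera("side");cv2.imwrite("pics/side2.png",p);np.save("side2.npy",d)
cv2.imwrite("pics/side2c.png",cv2.resize(p[140:210,260:360],None,fx=8,fy=8,interpolation=cv2.INTER_CUBIC))
E
```

```text
[ 0.09047691  0.05427069 -0.03760993] [-0.37622975  0.84351348  0.70313729]
```

View pics/side2c.png

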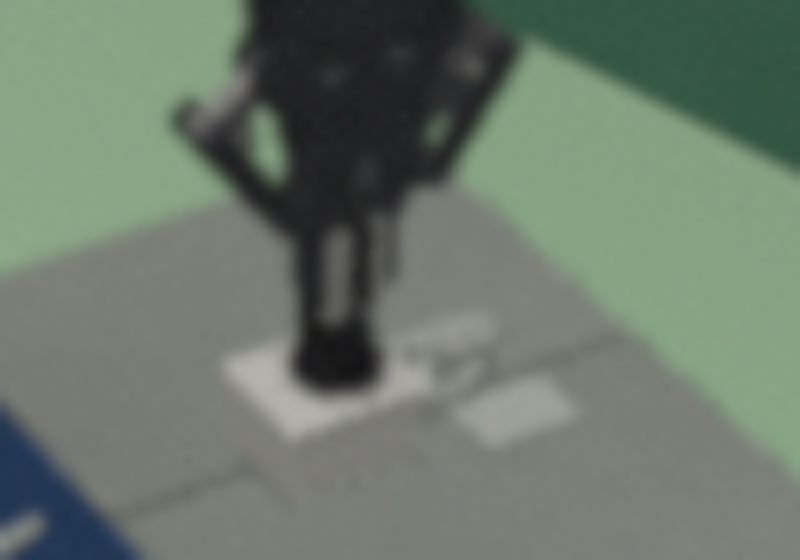

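```bash
python3 -m creep '[0,0,0,0,0,0,0,0,0,0,0,0,0,0,0,0,0,0,0,0,0,0,0,0,0,0,0,0]'
python3 - <<'E'
from h import *
s=monitor.get_state();print(s["moment"],s["ft_force"],s["tool_pos"])
for c in ("side1","side2"):
    P=cloud("side",np.load(c+".npy"))
    m=(np.hypot(P[...,0]-576.5,P[...,1]+45.5)<60)&(P[...,2]>133)&(P[...,2]<240)
    q=P[m]
    c0,s0=np.cos(np.radians(-14.5)),np.sin(np.radians(-14.5))
    X=(q[:,0]-576.5)*c0+(q[:,1]+45.5)*s0; Y=-(q[:,0]-576.5)*s0+(q[:,1]+45.5)*c0
    for z0 in range(135,215,8):
        k=(q[:,2]>=z0)&(q[:,2]<z0+8)
        if k.any(): print(c,z0,k.sum(),"X",np.round(np.percentile(X[k],[2,25,50,75,98])),"Y",np.round(np.percentile(Y[k],[2,50,98])))
E
```

```text
t: 4.4
tool_pos: [576.7, -46.3, 137.6]
tool_rot: [0.0, 0.791, 0.612, -0.0]
ft_force: [-0.8, -1.0, -0.1]
gripper_width: -0.0
[-0.02999759  0.01188229 -0.01039242] [-0.8061501  -1.04054752 -0.10711129] [576.67334332 -46.29000118 137.57108621]
side1 135 39 X [-17.  -9.  -7.  -4.  13.] Y [-18. -11.  15.]
side1 143 20 X [-10.  -8.  -6.  -2.   2.] Y [-19. -12.  17.]
side1 151 38 X [-10.  -7.  -5.   0.   4.] Y [-19.  -5.  13.]
side1 159 16 X [-9. -6. -4. -2.  2.] Y [-12.   5.  14.]
side1 191 10 X [-31. -16.  26.  27.  30.] Y [-10.  -4.  11.]
side1 199 30 X [-37. -32. -25.  26.  31.] Y [-15.  -8.   9.]
side1 207 41 X [-38. -34. -23.  28.  38.] Y [-13.  -8.   8.]
side2 135 30 X [-23.  -9.  -6.  -5.   5.] Y [-24.  -9.  18.]
side2 143 23 X [-10.  -8.  -6.  -5.   5.] Y [-19. -10.  15.]
side2 151 25 X [-9. -8. -5. -0.  8.] Y [-19. -10.  11.]
side2 159 18 X [-12.  -8.  -2.   5.   9.] Y [-17.  -9.  -1.]
side2 167 33 X [-19. -13.  -4.   6.  20.] Y [-14.  -6.   6.]
side2 175 28 X [-19. -15.  -6.   7.  15.] Y [-16. -10.   7.]
side2 183 37 X [-19. -15.  -8.   6.  16.] Y [-16. -10.   4.]
side2 191 28 X [-18. -11.   5.   7.  12.] Y [-16. -10.  -0.]
side2 199 40 X [-27.  -9.   8.  21.  37.] Y [-16. -11.   1.]
side2 207 77 X [-39. -19. -11.  16.  41.] Y [-16. -11.  10.]
```

The fingers shut fully, so the bar isn't between them. I raise the tool and measure where the shut tips really are.

```bash
python3 -m creep '[0,0,25,0,0,0,0,0,0,25,0,0,0,0,0,0,0,0,0,0,0,0,0,0,0,0,0,0]'
python3 - <<'E'
from h import *
s=monitor.get_state();print(s["ft_force"],s["tool_pos"])
p,d=imaging.read_camera("side");cv2.imwrite("pics/side3.png",p);np.save("side3.npy",d)
cv2.imwrite("pics/side3c.png",cv2.resize(p[120:210,250:370],None,fx=6,fy=6,interpolation=cv2.INTER_CUBIC))
P=cloud("side",d)
m=(np.hypot(P[...,0]-576.5,P[...,1]+45.5)<60)&(P[...,2]>133)&(P[...,2]<260)
q=P[m]
c0,s0=np.cos(np.radians(-14.5)),np.sin(np.radians(-14.5))
X=(q[:,0]-576.5)*c0+(q[:,1]+45.5)*s0; Y=-(q[:,0]-576.5)*s0+(q[:,1]+45.5)*c0
for z0 in range(135,250,6):
    k=(q[:,2]>=z0)&(q[:,2]<z0+6)
    if k.any(): print(z0,k.sum(),"X",np.round(np.percentile(X[k],[2,25,50,75,98])),"Y",np.round(np.percentile(Y[k],[2,50,98])))
E
```

```text
t: 4.8
tool_pos: [576.9, -46.3, 187.8]
tool_rot: [0.0, 0.791, 0.612, 0.0]
ft_force: [0.3, 0.4, -0.9]
gripper_width: -0.0
[ 0.27035961  0.44075688 -0.88448938] [576.91060273 -46.30359237 187.79598534]
135 28 X [-17.  -9.  -8.  -4.  10.] Y [-21. -10.  14.]
141 19 X [-9. -8. -7. -4.  2.] Y [-19.  -6.  14.]
147 14 X [-9. -8. -6. -5.  2.] Y [-18.  -7.  13.]
153 35 X [-10.  -7.  -4.  -1.   6.] Y [-20.  -6.  16.]
159 13 X [-11.  -6.  -3.   0.   2.] Y [-15.   1.  11.]
207 5 X [-6. -4. -4. -2.  6.] Y [-11.  -8.  -4.]
213 14 X [-12.  -8.  -4.   3.  11.] Y [-14. -10.  -2.]
219 22 X [-14. -10.  -5.   2.  10.] Y [-15.  -8.   7.]
225 17 X [-14.  -8.  -4.   2.  12.] Y [-14.  -9.   4.]
231 25 X [-15. -11.  -7.   2.  13.] Y [-15.  -7.   5.]
237 13 X [-12. -10.  -0.   5.  12.] Y [-13. -10.   1.]
243 18 X [-14. -10.  -5.   0.   6.] Y [-17. -10.  -3.]
249 22 X [-27. -11.  -1.  11.  24.] Y [-16. -12.  -8.]
```

View pics/side3c.png

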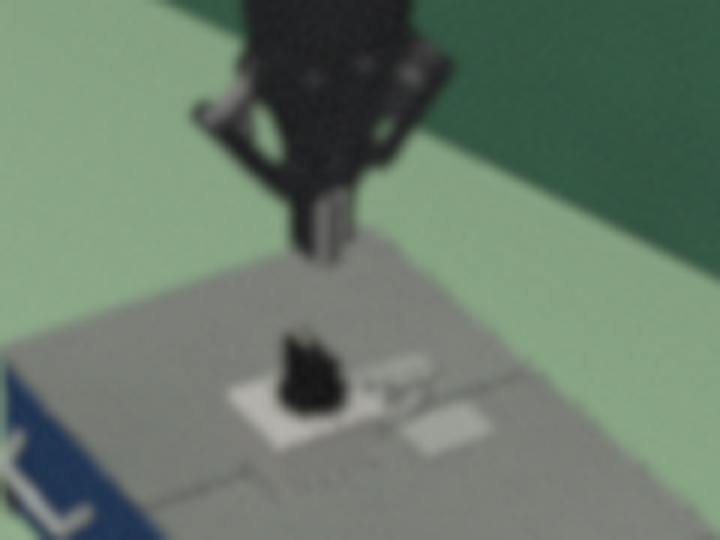

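The fully shut tips are at z≈209 while the reported TCP is at 188, so the true tips are about 20 mm higher than reported. The same camera puts the bar top correctly at about 160. I correct for this: tool z ≈ 121 puts the tips at about 141.

```bash
python3 -m creep '[-0.7,1.2,0,0,0,0,40, 0,0,0,0,0,0,40,0,0,-22,0,0,0,40, 0,0,-22,0,0,0,40, 0,0,-15,0,0,0,40, 0,0,-4,0,0,0,40, 0,0,-4,0,0,0,40,0,0,0,0,0,0,40]' 40
python3 -m creep '[0,0,0,0,0,0,5,0,0,0,0,0,0,5,0,0,0,0,0,0,5,0,0,0,0,0,0,5,0,0,0,0,0,0,5,0,0,0,0,0,0,5]'
```

```text
t: 5.65
tool_pos: [576.2, -45.1, 120.8]
tool_rot: [0.0, 0.791, 0.612, 0.0]
ft_force: [-0.6, 0.3, -0.2]
gripper_width: 40.0
t: 6.25
tool_pos: [576.0, -45.0, 121.3]
tool_rot: [-0.0, 0.791, 0.612, 0.0]
ft_force: [-4.3, 0.2, 4.5]
gripper_width: 11.8
```

Gripped: 11.8 mm on the 13 mm bar. Now I turn −90°.

```bash
python3 -m creep '[0,0,0,0,0,-0.131,5,0,0,0,0,0,-0.131,5,0,0,0,0,0,-0.131,5,0,0,0,0,0,-0.131,5]'
python3 -m creep '[0,0,0,0,0,-0.131,5,0,0,0,0,0,-0.131,5,0,0,0,0,0,-0.131,5,0,0,0,0,0,-0.131,5]'
python3 -m creep '[0,0,0,0,0,-0.131,5,0,0,0,0,0,-0.131,5,0,0,0,0,0,-0.131,5,0,0,0,0,0,-0.131,5,0,0,0,0,0,0,5,0,0,0,0,0,0,5,0,0,0,0,0,0,5]'
python3 - <<'E'
from h import *
from scipy.spatial.transform import Rotation as R
s=monitor.get_state();q=s["tool_rot"];M=R.from_quat([q[1],q[2],q[3],q[0]]).as_matrix()
print(s["qpos"].round(2),"yaw y",np.degrees(np.arctan2(M[1,1],M[0,1])),s["moment"])
E
```

```text
t: 6.65
tool_pos: [576.9, -43.5, 121.4]
tool_rot: [-0.0, 0.923, 0.384, 0.001]
ft_force: [-0.5, 4.8, 2.3]
gripper_width: 11.8
t: 7.05
tool_pos: [576.9, -43.7, 121.4]
tool_rot: [-0.001, 0.991, 0.132, 0.001]
ft_force: [0.2, 3.6, 2.8]
gripper_width: 11.8
t: 7.75
tool_pos: [576.3, -44.2, 121.3]
tool_rot: [-0.001, 0.992, -0.126, 0.0]
ft_force: [-3.8, 3.9, 6.8]
gripper_width: 12.2
[-0.72  0.4   0.89  1.74 -0.33  1.17 -1.55] yaw y -104.47812747135616 [ 0.67767158  0.66681472 -0.10214433]
```

```bash
python3 -m creep '[0,0,0,0,0,0,30,0,0,0,0,0,0,50,0,0,0,0,0,0,70,0,0,30,0,0,0,80,0,0,30,0,0,0,84,0,0,0,0,0,0,84,0,0,0,0,0,0,84]'
python3 - <<'E'
from h import *
p,d=imaging.read_camera("side");cv2.imwrite("pics/side4.png",p);np.save("side4.npy",d)
cv2.imwrite("pics/side4c.png",cv2.resize(p[120:210,250:370],None,fx=6,fy=6,interpolation=cv2.INTER_CUBIC))
P=cloud("side",d)
m=(np.hypot(P[...,0]-576.5,P[...,1]+45.5)<40)&(P[...,2]>144)&(P[...,2]<165)
q=P[m];print(len(q),cv2.minAreaRect(q[:,:2].astype(np.float32)),q[:,2].max())
w,v=np.linalg.eigh(np.cov(q[:,:2].T));print(q.mean(0),np.degrees(np.arctan2(v[1,1],v[0,1])))
m=(np.hypot(P[...,0]-576.5,P[...,1]+45.5)<90)&(P[...,2]>165)
q=P[m];
c0,s0=np.cos(np.radians(-14.5)),np.sin(np.radians(-14.5))
X=(q[:,0]-576.5)*c0+(q[:,1]+45.5)*s0; Y=-(q[:,0]-576.5)*s0+(q[:,1]+45.5)*c0
for z0 in range(165,250,6):
    k=(q[:,2]>=z0)&(q[:,2]<z0+6)
    if k.any(): print(z0,k.sum(),"X",np.round(np.percentile(X[k],[2,50,98])),"Y",np.round(np.percentile(Y[k],[2,25,50,75,98])))
E
```

```text
t: 8.45
tool_pos: [576.3, -45.2, 180.8]
tool_rot: [-0.0, 0.992, -0.127, 0.0]
ft_force: [0.2, -0.1, -0.5]
gripper_width: 84.1
82 ((574.1071166992188, -46.106197357177734), (18.630155563354492, 34.74938201904297), 74.94076538085938) 162.0464156160532
[573.20972036 -47.96670909 153.64241385] 158.73509596666332
207 2 X [-5. -4. -3.] Y [-47. -46. -46. -45. -45.]
213 18 X [-11.  -1.  10.] Y [-51. -46.  41.  43.  48.]
219 20 X [-13.  -6.   6.] Y [-54. -50.  40.  42.  51.]
225 37 X [-13.  -5.   7.] Y [-59. -54. -47.  42.  49.]
231 28 X [-13.  -4.  11.] Y [-58. -51.  38.  42.  47.]
237 32 X [-14.  -5.  11.] Y [-57. -53.  38.  42.  48.]
243 36 X [-13.  -6.   9.] Y [-59. -53.  -2.  43.  54.]
249 25 X [-13.  -6.   8.] Y [-59. -49.  41.  45.  47.]
```

View pics/side4c.png

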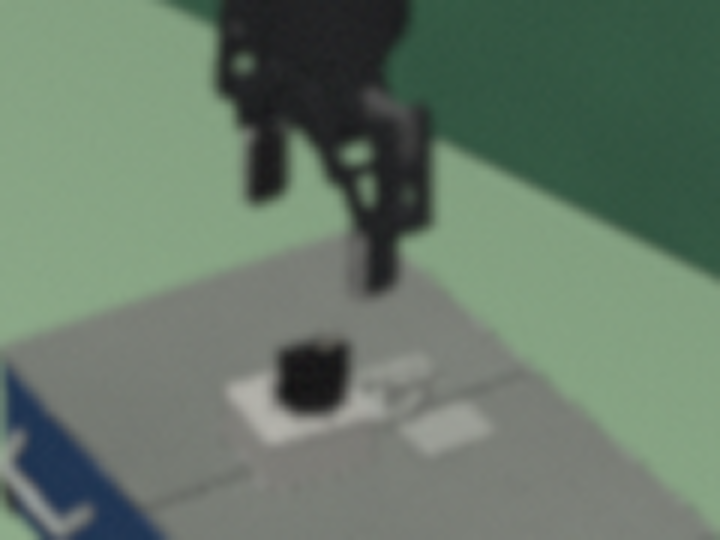

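The bar now lies along the lock axis (-15°) with the white line at the shackle end (crop 325,340), so the dial is at 0. I step back 4 mm along the lock, descend around the block and grip its sides.

```bash
python3 -m creep '[-3.6,2,0,0,0,0,75, 0,0,-30,0,0,0,75, 0,0,-30,0,0,0,75, 0,0,-20,0,0,0,75, 0,0,-8,0,0,0,75, 0,0,-7,0,0,0,75, 0,0,0,0,0,0,75]' 40
python3 -m creep '[0,0,0,0,0,0,40,0,0,0,0,0,0,40,0,0,0,0,0,0,40,0,0,0,0,0,0,40,0,0,0,0,0,0,40,0,0,0,0,0,0,40]' 60
python3 - <<'E'
from h import *
p,d=imaging.read_camera("side");cv2.imwrite("pics/side5.png",p)
cv2.imwrite("pics/side5c.png",cv2.resize(p[120:210,250:370],None,fx=6,fy=6,interpolation=cv2.INTER_CUBIC))
E
```

```text
t: 9.2
tool_pos: [572.2, -43.1, 85.3]
tool_rot: [0.0, 0.992, -0.127, -0.0]
ft_force: [-0.6, 0.7, 0.7]
gripper_width: 75.2
t: 9.8
tool_pos: [573.3, -42.9, 87.1]
tool_rot: [-0.001, 0.992, -0.127, 0.001]
ft_force: [-1.2, 1.9, 6.7]
gripper_width: 50.0
```

View pics/side5c.png

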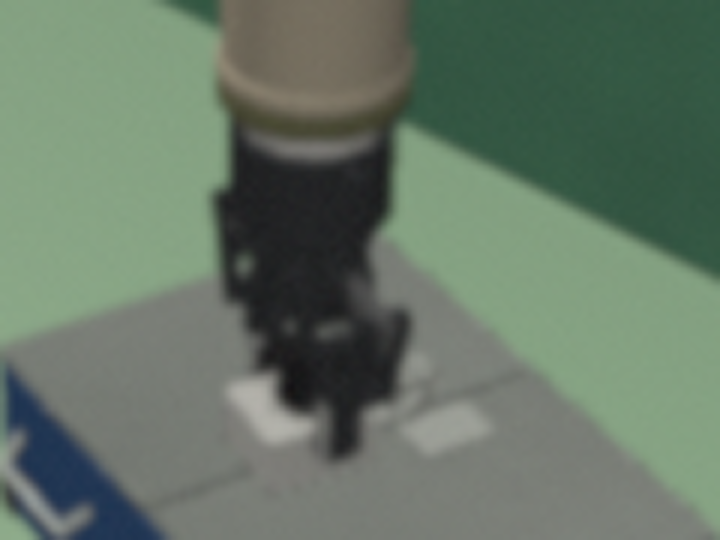

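The fingers hold the block at 50.0 mm. I pull back along case −x, (−0.968, +0.25).

```bash
python3 -m creep '[-4.8,1.25,0,0,0,0,40,-4.8,1.25,0,0,0,0,40,-4.8,1.25,0,0,0,0,40]'
python3 -m creep '[-4.8,1.25,0,0,0,0,40,-4.8,1.25,0,0,0,0,40,-4.8,1.25,0,0,0,0,40,-4.8,1.25,0,0,0,0,40,-4.8,1.25,0,0,0,0,40]'
python3 -m creep '[-4.8,1.25,0,0,0,0,40,-4.8,1.25,0,0,0,0,40,0,0,0,0,0,0,40,0,0,0,0,0,0,40]'
python3 - <<'E'
from h import *
p,d=imaging.read_camera("side");cv2.imwrite("pics/side6.png",p)
cv2.imwrite("pics/side6c.png",cv2.resize(p[120:210,250:370],None,fx=6,fy=6,interpolation=cv2.INTER_CUBIC))
E
```

```text
t: 10.15
tool_pos: [559.6, -39.7, 87.1]
tool_rot: [-0.0, 0.992, -0.127, 0.002]
ft_force: [6.2, -2.2, 6.9]
gripper_width: 49.7
t: 10.65
tool_pos: [535.7, -33.4, 87.1]
tool_rot: [-0.0, 0.992, -0.127, 0.002]
ft_force: [5.5, -1.6, 5.8]
gripper_width: 49.7
t: 11.05
tool_pos: [525.6, -30.7, 87.1]
tool_rot: [-0.0, 0.992, -0.127, 0.002]
ft_force: [2.2, -1.3, 10.3]
gripper_width: 49.4
```

View pics/side6c.png

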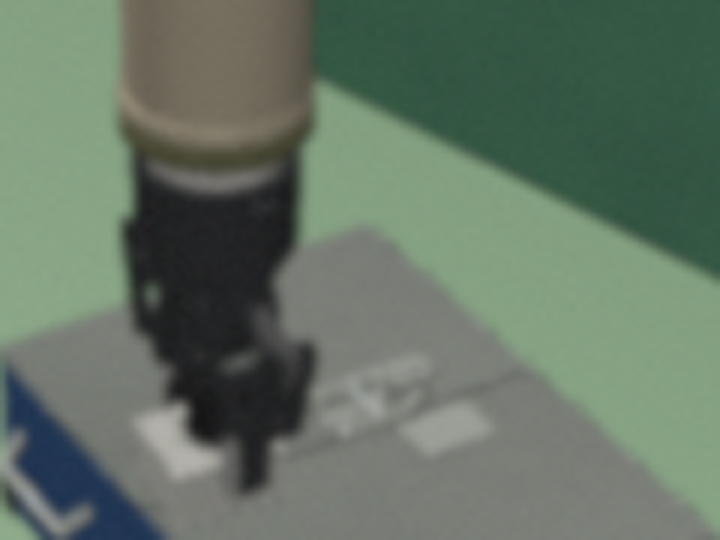

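The lock (crop 175,440) has come back with the gripper, and the shackle stands bare at (370,400). Now I lift 150 mm.

```bash
python3 -m creep '[0,0,6,0,0,0,40,0,0,12,0,0,0,40,0,0,22,0,0,0,40,0,0,25,0,0,0,40,0,0,25,0,0,0,40,0,0,25,0,0,0,40,0,0,25,0,0,0,40,0,0,12,0,0,0,40]' 70
python3 -m creep '[0,0,0,0,0,0,40,0,0,0,0,0,0,40,0,0,0,0,0,0,40,0,0,0,0,0,0,40,0,0,0,0,0,0,40,0,0,0,0,0,0,40]'
python3 - <<'E'
from h import *
for c in("side","top"):
    p,d=imaging.read_camera(c);cv2.imwrite(f"pics/{c}7.png",p)
    if c=="side":
        cv2.imwrite("pics/side7c.png",cv2.resize(p[60:240,210:410],None,fx=4,fy=4,interpolation=cv2.INTER_CUBIC))
        P=cloud(c,d)
        hsv=cv2.cvtColor(p,cv2.COLOR_BGR2HSV)
        m=(np.hypot(P[...,0]-525,P[...,1]+31)<60)&(P[...,2]>190)&(P[...,2]<330)&(p.min(-1)>90)
        q=P[m];print(len(q),np.percentile(q,[2,50,98],axis=0).round(0))
        # residual to lock top face plane
s=monitor.get_state();print(s["t"],s["ft_force"],s["qvel"].round(4),s["tool_pos"],s["gripper_width"])
E
```

```text
t: 11.9
tool_pos: [524.6, -30.9, 239.8]
tool_rot: [-0.001, 0.992, -0.127, 0.001]
ft_force: [0.9, -0.2, -3.6]
gripper_width: 49.3
t: 12.5
tool_pos: [524.3, -30.7, 237.3]
tool_rot: [0.0, 0.992, -0.127, -0.0]
ft_force: [0.2, -1.1, -4.3]
gripper_width: 49.5
329 [[487. -69. 250.]
 [504. -43. 272.]
 [538.   3. 304.]]
12.6 [-0.18624358  0.80515158 -4.06353247] [ 0.0002 -0.002   0.0003 -0.002  -0.0005  0.0004  0.0005] [524.3699481  -30.65089739 237.50153418] 49.51255447096567
```

View pics/side7c.png

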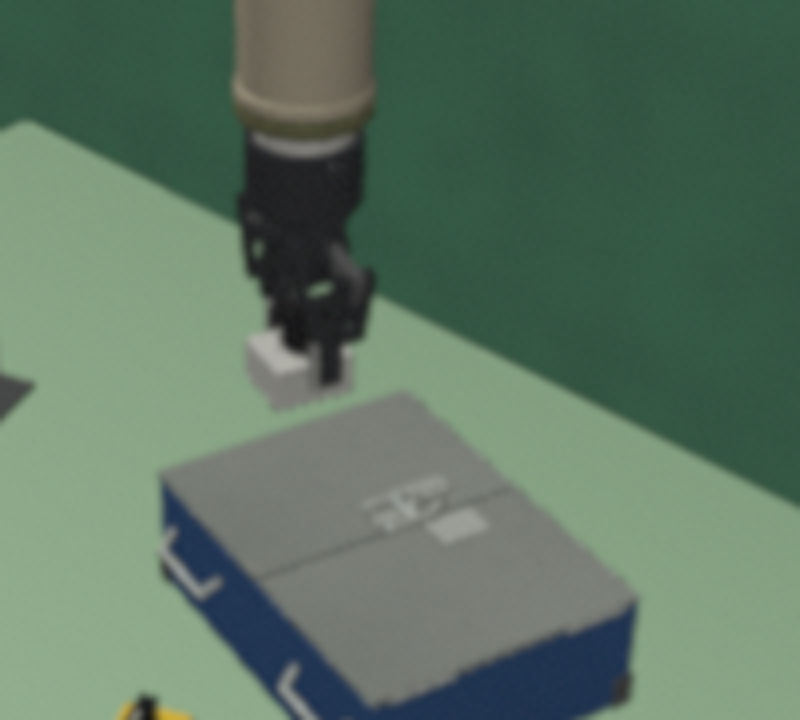

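The lock hangs level in the gripper at about (290,365), with its underside at z≈250, 150 mm above the lid. The arm is still and the wrist carries about 4 N of weight. I hand it in.

```bash
python3 - <<'E'
from h import *
print(workorder.finish_job())
E
```

```text
the job is handed in; nothing more can be done
None
```

The lock is off its shackle and was held level and still in the gripper, about 150 mm above the lid, when I handed the job in at 12.6 s. The hand-in reports no verdict, so I can't confirm the pass.

- **What I did:** I turned the dial −90° so the pointer faces the shackle and held it there 0.3 s. Then I gripped the block's sides, pulled it about 48 mm straight back and lifted it.
- **Last checks:** the side camera put the lock's underside at z ≈ 250 mm. The finger opening was 49.5 mm on the 50 mm block, the wrist carried about 4 N, and the joints were practically at rest. I did not read the finger force directly; the grip was set to 70 N.
- **Bystanders:** I never took the arm near them at their height, but I did not re-measure their positions at the end.
- **Disagreement:** the real fingertips sit about 20 mm higher than the reported TCP. Because of this, my first close on the dial shut on nothing above it, without contact. I measured the offset by camera and corrected for it in every later grip.

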